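# Clamp a project box in the crank vise

### The job

Set the small aluminium project box flat on the bed of the blue crank vise, square between the orange jaw pad and the back stop, and let go of it. Then take the red crank grip and wind it clockwise (seen from above) in one go, without letting go of the grip, until the jaw has pushed the box against the back stop and you feel it bite; carry on for about an eighth of a turn more so that it is held snugly but its thin walls are not crushed, and let go. Leave the other things on the bench where they are.

Things in the scene. Friction and masses are not known exactly. Their poses are not given: they have to be found in the camera images.
- box: closed aluminium project box with four screw heads on its lid and a red centre dot, 62 (own x) x 46 (own y) x 34 mm high, 0.22 kg; origin at the centre of its underside, z up. It starts on the bench. It is to be clamped by its two 62 mm long sides (its own y along the vise's y, either way round)
- vise: blue bench vise fixed to the bench, clamping along its own y; origin at bench level under the bed's middle, z up. Steel bed 30 mm above the bench, x -40 to 40 mm, open at both x sides. Crank post 74 x 74 mm, 88 high, at y = -170 mm. Blue back stop on the bed's +y end (62 wide, 36 high, 16 thick): adjustable, its inner face at an unmeasured place from y = 45 to 75 mm
- jaw: moving jaw on the bed; origin at bed level in the middle of the face of its uncompressed pad; axes as the vise's. Its face starts at y = -65 to -51 mm in the vise frame (-65 at crank angle 0); winding the crank clockwise moves it to +y, 40 mm a turn (6.37 mm/rad). Clamping force 12 to 45 N is snug, above 45 N the box is crushed
- pad: orange spring-backed pad on the jaw's face, 56 wide, reaching 28 mm above the bed; origin as the jaw's when uncompressed. It springs back 1 mm for each 6 N of clamping force (11 mm at most), so after the box meets the back stop the force grows by about 35 N per rad of crank
- crank (a joint): crank angle, rad, growing as it is wound clockwise seen from above; starts at 0 to 2.2. At 0 the crank arm points along the vise's -x, at 1.57 along its +y. Turning takes about 8 N at the grip (friction 0.40 N m, which also holds it when released) plus about 0.13 N per N of clamping force. About 1.3 to 2.5 turns are needed; no end stop within them
- crank_axis (a point): point on the upright crank axis at the middle height of the grip (135 mm above the bench); fixed to the vise
- grip: red upright free-spinning grip at the end of the crank arm, 50 mm from the crank axis: 24 mm diameter, 58 mm tall with a 30 mm wide rim in the top 6 mm; origin at the middle of its height (135 mm above the bench), z up; the crank arm and hub below it reach 108 mm above the bench
- heatsink: black finned heat sink, 56 x 50 x 30 mm, loose, near the box at the start (the two may be swapped); origin under its centre; leave it alone
- breadboard: white breadboard, 55 x 83 x 14 mm, loose; origin under its centre; leave it alone
- spool: blue solder spool, 56 mm diameter, 34 mm high, loose; origin under its centre; leave it alone
- tape: roll of blue tape, 90 mm diameter, 25 mm high, loose, lying flat; origin under its centre; leave it alone
- screwdriver: red-handled screwdriver, 180 mm long, lying between the robot and the vise; leave it alone
- meter: yellow multimeter lying flat, 145 x 75 x 42 mm; origin under its centre; leave it alone
- screws: small clear jar of 44 mm diameter and 50 mm high with a red cap, standing; origin under its centre; leave it alone
Mind the look-alikes: they are no part of the job. Of the things that look like the box, the largest one is meant.

How it is judged:
On the way, in this order (a step that is already met when the one before it is completed fails the run):
1. the box lies flat on the vise bed between jaw and back stop, square to them, and has been let go (z of box in the frame of vise between 0.027 and 0.034 m and x of box in the frame of vise between -0.02 and 0.02 m and y of box in the frame of vise between -0.055 and 0.055 m and angle between the y axis of box and the y axis of vise, either way round below 0.25 rad and angle between box's own z axis and vertical below 0.06 rad and contact force between the fingers and box below 0.3 N), for 0.2 s.
2. the crank has been wound by its grip until the jaw clamps the box (contact force between jaw and box above 12 N and contact force between the fingers and box below 0.3 N), for 0.2 s.
At the end, for the whole second after the job is handed in: The box lies flat on the vise bed (within 4 mm in height, 3.5 degrees of tilt), within 22 mm of the bed's centre line and within 4.5 degrees of square, clamped between jaw pad and back stop with 12 to 45 N, at rest and released (contact force between jaw and box between 12 and 45 N and z of box in the frame of vise between 0.027 and 0.034 m and x of box in the frame of vise between -0.022 and 0.022 m and y of box in the frame of vise between 0.018 and 0.056 m and angle between the y axis of box and the y axis of vise, either way round below 0.08 rad and angle between box's own z axis and vertical below 0.06 rad and linear speed of box below 0.01 m/s); the robot touches nothing.
It fails at once if the box is crushed (jaw force above 45 N) (contact force between jaw and box above 45 N).
It fails at once if the crank grip is let go of part way, before the jaw clamps the box (value of joint crank above 4 rad and contact force between jaw and box below 8 N and distance between the grasp point and grip above 0.07 m).
It fails at once if another thing on the bench is disturbed (moved more than 30 mm) (distance of any of heatsink, breadboard, spool, tape, screwdriver, meter, screws from where it was at the start of the episode above 0.03 m).
It also fails if it takes over 72 s, if anything falls off the work surface, if the arm or the gripper's body presses on something with over 40 N, if the wrist force passes 120 N, or if a joint passes its speed limit or range.

### The arm

A 6-joint arm with a two-finger parallel gripper is mounted at the origin on the work surface. World frame = base frame: x ahead of the robot, y to its left, z up, the work surface at z = 0. Lengths are in m, angles in rad, forces in N, time in s.
With the tool pointing down it reaches from about 0.425 to 0.95 m from the base axis. Payload 3.5 kg.
Tool frame: the origin (TCP) lies on the centre line of the jaws, within the pads' length; the fingertips stand 17 mm ahead of it and the grasp point (between the pads) lies 2 mm behind it; z points along the fingers, y is the line along which they close (so a half turn about z gives the same grasp; the last joint's range is limited). The gripper opens to 85 mm and grips with 20 to 120 N. Pads are 22 mm wide; open, the fingers measure 114 mm over their backs; the gripper's body (76 mm by 85 mm) begins 54 mm behind the grasp point. The pads swing forward as they close: fully open they stand 13 mm farther back than shut.
Start: joints at [1.142, 0.286, 1.577, -0, 1.279, -0.15], TCP at [0.186, 0.649, 0.248] pointing down, gripper open.
Joint ranges: [-2.77, 2.77], [-0.9, 2.22], [0.21, 2.48], [-1.53, 4.67], [0.24, 2.81], [-2.84, 2.84]. Speed limits (rad/s): [2.79, 2.79, 3.14, 3.14, 3.14, 3.14].

### API

Orientations are given as a unit quaternion [x, y, z, w].
In Python, from plant import ctrl gives the robot as it stands. The module is installed in compiled form; this text tells all that it offers.
- The arm moves only by the tool drive_tool, never from a script. Its argument "moves" is a list of rows, each a list of 3 entries, a list of its own where there are three numbers: the turn, a rotation vector about the tool's x, y, z in rad, then the shift along the tool's x, y, z in m, then the finger opening in m, from 0 to 0.0854. A call has 1 to 5 rows; each row shifts and turns the commanded pose from where the row before left it, along the tool's axes as they then stand; what a row does not reach is not made up. A row lasts 1/8 s, in which the tool goes at most 62.5 mm and 10.7 degrees, less where a joint would pass 70% of its speed; a pose out of reach is approached as far as the arm can. A call with a gripper value outside its range is refused whole. The fingers move at their own pace and stop on an object; "grip_force" is the grip in N (left out, the last holds). Time passes only in rows, so rows that do not move let the fingers close. It gives the time, the measured TCP pose, the force, the opening and the grip force at its end, in the units of the state.
- ctrl.get_state(): the state, without advancing time (a new reading comes with each control period).
- ctrl.read_camera(name): name is "side" or "top" or "wrist"; returns a dict with "image" (420x560x3 uint8, red, green, blue), "fx", "fy", "cx", "cy" (pixels), "dist" ([k1, k2, p1, p2, k3] as OpenCV has them; the pictures are not rectified), "R" (3x3) and "t" (3): a world point X has camera coordinates R X + t. Camera axes: x right, y down, z forward; pixel columns grow to the right and rows downward; lengths in m; the calibration is good to about 2 mm. A picture is of the moment at which its call begins. There is no depth.
- ctrl.sign_off(): hands the job in; it is judged then, once.
The state is a dict: "time": time; "qpos": joint angles; "dq": joint speeds; "joint_efforts": joint torques, N m; "eef_pos": TCP position; "tcp_rot": TCP orientation; "contact_force": force on the tool from outside, world axes, zero at the start; "wrist_torque": the same for the moment, N m; "opening": opening from 0.0 (shut) to 1.0 (fully open); "finger_force": force on a finger pad.
Only numpy, scipy, OpenCV 4.12 (cv2) and the standard library are available. Lean on these libraries where they do the work, as an engineer would, in place of code of your own. Each camera call takes 0.05 s, during which the arm holds its last target. There are 200 camera calls.

## Working session

There is one attempt and no reset: what is moved stays moved. The work goes in short steps, Python scripts to look and compute and a tool call to move; the robot and the scene stay as the last step left them, time stands still between calls to the robot, and variables do not carry over. Pictures are saved under pics/ and viewed, at most 10 in all, crops included, and the job is handed in when it is done.

Besides the shell and the picture viewer there is one more tool, called after "Request:" as name(argument=value, ...), one argument or row to a line, values as JSON. drive_tool: Moves the arm, as the interface text tells. Its arguments: {"type":"object","properties":{"moves":{"type":"array","items":{"type":"array"}},"grip_force":{"type":"number"}},"required":["moves"]}

```bash
mkdir -p pics; cat > h.py <<'E'
import numpy as np, cv2
from plant import ctrl
def cam(n,save=None):
    c=ctrl.read_camera(n)
    if save: cv2.imwrite('pics/'+save,c['image'][:,:,::-1])
    return c
def KD(c): return np.array([[c['fx'],0,c['cx']],[0,c['fy'],c['cy']],[0,0,1.]]),np.array(c['dist'],float)
def ray(c,px):
    K,D=KD(c); R=np.array(c['R']);t=np.array(c['t'])
    p=cv2.undistortPoints(np.array(px,float).reshape(-1,1,2),K,D).reshape(-1,2)
    d=np.c_[p,np.ones(len(p))]@R
    return -R.T@t,d
def onz(c,px,z):
    o,d=ray(c,px); s=(z-o[2])/d[:,2]; return o+s[:,None]*d
def proj(c,X):
    K,D=KD(c); return cv2.projectPoints(np.array(X,float).reshape(-1,1,3),cv2.Rodrigues(np.array(c['R']))[0],np.array(c['t'],float),K,D)[0].reshape(-1,2)
E
python3 - <<'E'
from h import *
a=cam('top','top0.png');b=cam('side','side0.png')
for c in(a,b):print(-np.array(c['R']).T@np.array(c['t']),np.array(c['R'])[2],c['fx'])
print(ctrl.get_state())
E
```

```text
[ 0.30569501 -0.01793787  1.30043083] [ 0.20327335  0.02310528 -0.97884937] 429.3963243473305
[0.34585718 0.88805434 0.8023742 ] [ 0.18113017 -0.78450591 -0.5930787 ] 411.6265010572066
{'time': 0.1, 'qpos': array([ 1.14199767e+00,  2.87132099e-01,  1.57800568e+00,  1.18163455e-05,
        1.27859547e+00, -1.50025316e-01]), 'dq': array([-0.00051233, -0.00180509, -0.00359972,  0.00021866, -0.00072306,
       -0.00093294]), 'joint_efforts': array([-2.80450922e-04, -4.07299232e+01, -2.93700349e+01, -1.92220573e-04,
        3.45133791e-03, -1.06708038e-05]), 'eef_pos': array([0.18550027, 0.64844329, 0.24706226]), 'tcp_rot': array([ 1.38937374e-01,  9.90300591e-01, -1.02417267e-03, -3.10871822e-04]), 'contact_force': array([ 0.15471461, -0.26009332,  0.77868938]), 'wrist_torque': array([-0.03901634, -0.00379272, -0.0574026 ]), 'finger_force': 0.0, 'opening': 1.0032144850837144}
```

View pics/top0.png

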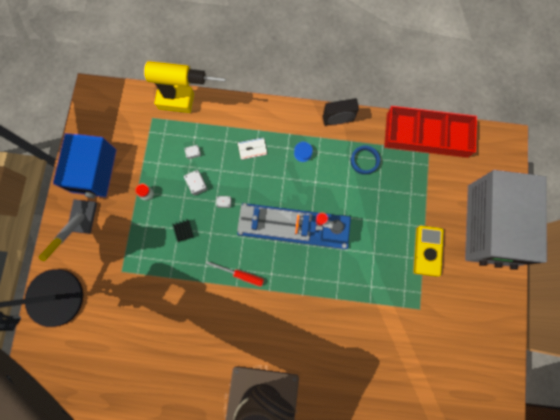

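View pics/side0.png

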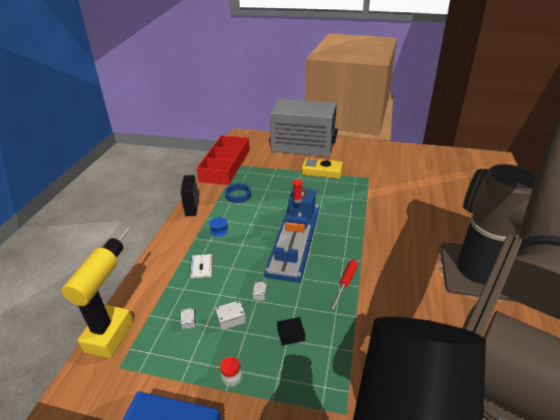

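Top view: the box candidates are the pale boxes at (195,182), which is the largest, (193,152) and (224,202), plus the white breadboard at (252,149). The heat sink is at (183,231). The vise is around (295,225), with the red grip at (322,218), the pad at about (299,226) and the back stop at about (257,218).
I choose the one at (195,182), which shows at (230,316) in the side view. I'll measure it and check it in a close crop.

```bash
python3 - <<'E'
from h import *
c=cam('top');im=c['image'];hsv=cv2.cvtColor(im,cv2.COLOR_RGB2HSV)
m=((hsv[...,1]<70)&(hsv[...,2]>120)).astype(np.uint8)*255
m[:130]=0;m[:,:140]=0;m[270:]=0;m[:,280:]=0
for k in cv2.findContours(m,0,2)[0]:
    if cv2.contourArea(k)<40: continue
    h=cv2.convexHull(k); r=cv2.minAreaRect(h)
    b=onz(c,cv2.boxPoints(r),.03)
    print(np.round(r[0]),b.mean(0).round(3),'edges',np.linalg.norm(b[1]-b[0]).round(3),np.linalg.norm(b[2]-b[1]).round(3),'ang',np.degrees(np.arctan2(*(b[1]-b[0])[1::-1])).round(1))
red=(((hsv[...,0]<8)|(hsv[...,0]>172))&(hsv[...,1]>150)&(hsv[...,2]>120)).astype(np.uint8)
n,l,s,ce=cv2.connectedComponentsWithStats(red)
for i in range(1,n):
    if s[i,4]>8 and 130<ce[i,1]<290: print('red',ce[i].round(1),s[i],onz(c,ce[i],.164).round(4))
s1=cv2.resize(im[130:250,150:280],None,fx=6,fy=5,interpolation=2)
s2=cv2.resize(im[190:260,225:365],(780,390),interpolation=2)
w=ctrl.read_camera('side')['image']
cv2.imwrite('pics/box.png',np.hstack([cv2.resize(im[140:220,170:270],(400,320),interpolation=2),cv2.resize(w[270:350,160:260],(400,320),interpolation=2)])[:,:,::-1])
cv2.imwrite('pics/vise.png',s2[:,:,::-1])
E
```

```text
[218. 267.] [0.367 0.175 0.03 ] edges 0.017 0.082 ang -10.2
[273. 214.] [0.544 0.035 0.03 ] edges 0.036 0.042 ang 0.6
[259. 219.] [0.524 0.076 0.03 ] edges 0.095 0.129 ang 5.2
[222. 202.] [0.565 0.192 0.03 ] edges 0.046 0.034 ang -82.8
[194. 181.] [0.617 0.289 0.03 ] edges 0.052 0.069 ang -59.9
[192. 152.] [0.71  0.311 0.03 ] edges 0.047 0.043 ang -63.3
[252. 148.] [0.744 0.127 0.03 ] edges 0.09 0.065 ang -68.0
red [431.1 131.4] [ 385  106   93   51 3780] [[ 0.8108 -0.3824  0.164 ]]
red [141.7 189.9] [135 184  14  13 138] [[0.5419 0.3941 0.164 ]]
red [321.3 218.4] [316 213  12  12 110] [[ 0.5243 -0.1007  0.164 ]]
red [248.2 277.5] [234 270  29  16 235] [[0.3443 0.0724 0.164 ]]
```

View pics/box.png

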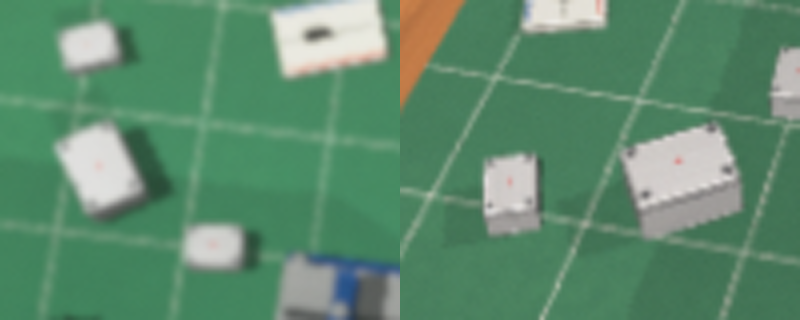

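View pics/vise.png

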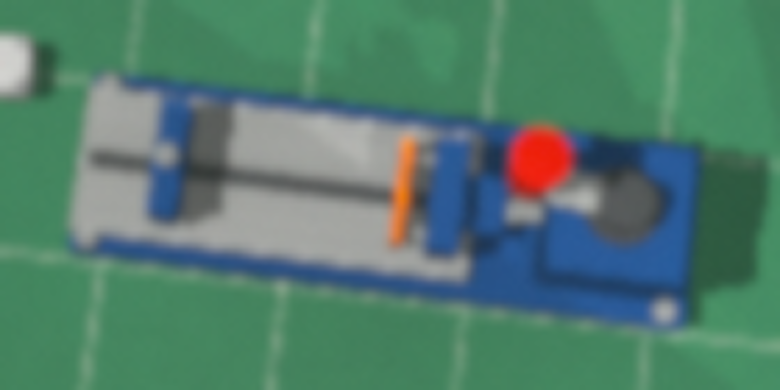

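The crop confirms it: the box at (194,181) is the largest of the three, with four screw heads and a red dot. In the vise crop the back stop is at left, the slot runs from full-image (241.5,218) to (296,225), and the hub is at about (337.5,227). Next I move over the box.

Request:
drive_tool(
  moves=[
    [[0,0,0],[-0.052,-0.023,0],0.085],
    [[0,0,0],[-0.052,-0.023,0],0.085],
    [[0,0,0],[-0.052,-0.023,0],0.085],
    [[0,0,0],[-0.052,-0.023,0],0.085],
    [[0,0,0],[-0.052,-0.023,0],0.085],
  ],
)

```text
time: 0.82
eef_pos: [0.4052, 0.4655, 0.2483]
tcp_rot: [0.139, 0.99, 0.0, 0.0]
contact_force: [0.8, -0.2, 0.6]
opening: 0.997
finger_force: 0.0
```

Request:
drive_tool(
  moves=[
    [[0,0,0],[-0.051,-0.023,0],0.085],
    [[0,0,0],[-0.051,-0.023,0],0.085],
    [[0,0,0],[-0.051,-0.023,0],0.085],
    [[0,0,0],[-0.051,-0.023,0],0.085],
    [[0,0,0],[-0.051,-0.023,0],0.085],
  ],
)

```text
time: 1.45
eef_pos: [0.6187, 0.2847, 0.2481]
tcp_rot: [0.139, 0.99, 0.0, -0.0]
contact_force: [0.7, -0.1, -0.1]
opening: 0.996
finger_force: 0.0
```

Request:
drive_tool(
  moves=[
    [[0,0,0.15],[0,0,0],0.085],
    [[0,0,0.15],[0,0,0],0.085],
    [[0,0,0.15],[0,0,0],0.085],
    [[0,0,0.15],[0,0,0],0.085],
    [[0,0,0.15],[0,0,0],0.085],
  ],
)

```text
time: 2.08
eef_pos: [0.6174, 0.286, 0.2479]
tcp_rot: [0.494, 0.869, -0.0, -0.0]
contact_force: [-0.2, 0.3, -1.0]
opening: 0.996
finger_force: 0.0
```

```bash
cat >> h.py <<'E'
from scipy.spatial.transform import Rotation as Ro
def todo(target,yaw_y=None,s=None):
    "tool-axis shift to a world target; turn about tool z to bring tool y to yaw_y (mod 180)"
    s=s or ctrl.get_state(); R=Ro.from_quat(s['tcp_rot']).as_matrix()
    cur=np.arctan2(R[1,1],R[0,1]); print('t',s['time'],'pos',s['eef_pos'].round(4),'yaw_y deg',np.degrees(cur).round(2),'z',R[:,2].round(4),'F',s['contact_force'].round(1),'open',round(s['opening'],3),'q6',s['qpos'][5].round(2))
    print('shift',(R.T@(np.array(target)-s['eef_pos'])).round(4))
    if yaw_y is not None: d=(yaw_y-cur+np.pi/2)%np.pi-np.pi/2; print('turn z',-d.round(4))
E
python3 - <<'E'
from h import *
c=cam('wrist','w1.png');print(-np.array(c['R']).T@np.array(c['t']),np.array(c['R'])[2],c['fx'])
todo([.617,.289,.25],np.radians(30))
E
```

```text
[0.57326026 0.35886951 0.37452731] [ 0.16769999 -0.280973   -0.9449502 ] 336.0323945108828
t 2.125 pos [0.6174 0.286  0.2479] yaw_y deg 30.59 z [-7.e-04 -2.e-04 -1.e+00] F [0.2 0.  0.2] open 0.997 q6 -0.25
shift [ 0.0027  0.0012 -0.0021]
turn z 0.0103
```

View pics/w1.png

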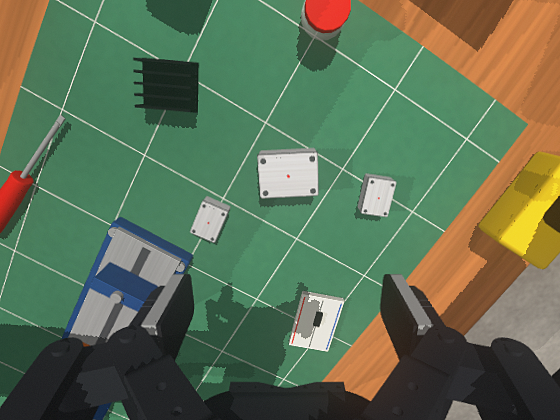

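The wrist view shows the box lid centred at about (288,176), with its red dot and four dark screws. The end of the vise bed and the back stop appear at the lower left (130,290).

```bash
python3 - <<'E'
from h import *
def lid(c,win):
    im=c['image'];x0,y0,x1,y1=win
    g=cv2.cvtColor(im,cv2.COLOR_RGB2GRAY);hsv=cv2.cvtColor(im,cv2.COLOR_RGB2HSV)
    m=((hsv[...,1]<40)&(g>165)).astype(np.uint8);k=np.zeros_like(m);k[y0:y1,x0:x1]=m[y0:y1,x0:x1]
    k=cv2.morphologyEx(k,cv2.MORPH_CLOSE,np.ones((7,7)))
    q=max(cv2.findContours(k,0,2)[0],key=cv2.contourArea)
    w=onz(c,q.reshape(-1,2),.034)[:,:2].astype(np.float32)
    r=cv2.minAreaRect(cv2.convexHull((w*1000)));return r
c=cam('wrist');print('lid',lid(c,(240,135,335,215)))
hsv=cv2.cvtColor(c['image'],cv2.COLOR_RGB2HSV)[165:190,275:305]
y,x=np.nonzero(hsv[...,1]>110);print('dot',x.mean()+275,y.mean()+165,onz(c,[x.mean()+275,y.mean()+165],.034))
g=cv2.cvtColor(c['image'],cv2.COLOR_RGB2GRAY)[145:205,255:322]
n,l,s,ce=cv2.connectedComponentsWithStats((g<95).astype(np.uint8))
P=[]
for i in range(1,n):
    if 6<s[i,4]<60: print(ce[i]+[255,145],s[i,4],onz(c,ce[i]+[255,145],.034).round(4))
# vise from top view: slot and hub
t=cam('top')
print('slot',onz(t,[[241.5,218.2],[295.9,225.0]],.03),'hub',onz(t,[337.5,227.3],.115),'grip',onz(t,[321.3,218.4],.164))
E
```

```text
lid ((618.4793090820312, 301.6986083984375), (78.51078033447266, 63.87255096435547), 33.61695098876953)
dot 287.8333333333333 175.83333333333334 [[0.61672478 0.28846371 0.034     ]]
[311.77777778 158.5       ] 18 [[0.6285 0.3166 0.034 ]]
[262.5 161. ] 16 [[0.5864 0.2887 0.034 ]]
[256.76923077 167.61538462] 13 [[0.5847 0.2796 0.034 ]]
[312.75  190.625] 16 [[0.6475 0.2881 0.034 ]]
[265.42857143 193.        ] 14 [[0.6058 0.2604 0.034 ]]
slot [[ 0.52085908  0.12762672  0.03      ]
 [ 0.52067719 -0.03708778  0.03      ]] hub [[ 0.51429361 -0.15197212  0.115     ]] grip [[ 0.52436641 -0.10076936  0.164     ]]
```

The box centre is (0.617, 0.2885), and its long axis is at 33.6° (screw spacing of 50 x 34 mm is consistent). I descend and grip it by its 62 mm ends.

Request:
drive_tool(
  moves=[
    [[0,0,-0.052],[0,0,0.05],0.085],
    [[0,0,0],[0.0023,0.001,0.05],0.085],
    [[0,0,0],[0,0,0.05],0.085],
    [[0,0,0],[0,0,0.05],0.085],
    [[0,0,0],[0,0,0.023],0.085],
  ],
)

```text
time: 2.85
eef_pos: [0.6148, 0.2879, 0.0214]
tcp_rot: [0.468, 0.884, -0.002, -0.002]
contact_force: [1.3, -0.1, 0.1]
opening: 0.996
finger_force: 0.0
```

Request:
drive_tool(
  moves=[
    [[0,0,0],[0,0,0],0.085],
    [[0,0,0],[0,0,0],0.05],
    [[0,0,0],[0,0,0],0.05],
    [[0,0,0],[0,0,0],0.05],
    [[0,0,0],[0,0,0],0.05],
  ],
  grip_force=35,
)

```text
time: 3.48
eef_pos: [0.6192, 0.2892, 0.0287]
tcp_rot: [0.469, 0.883, 0.002, 0.002]
contact_force: [-0.3, -0.4, 6.2]
opening: 0.716
finger_force: 42.0
```

Request:
drive_tool(
  moves=[
    [[0,0,0],[0,0,-0.04],0.05],
    [[0,0,0],[0,0,-0.06],0.05],
    [[0,0,0],[0,0,-0.06],0.05],
    [[0,0,0],[0,0,-0.06],0.05],
    [[0,0,0.146],[0,0,0],0.05],
  ],
)

```text
time: 4.1
eef_pos: [0.62, 0.2896, 0.2543]
tcp_rot: [0.534, 0.846, 0.006, 0.005]
contact_force: [0.2, 0.4, -2.3]
opening: 0.718
finger_force: 41.0
```

Request:
drive_tool(
  moves=[
    [[0,0,0.146],[0,0,0],0.05],
    [[0,0,0.146],[0,0,0],0.05],
    [[0,0,0.146],[0,0,0],0.05],
    [[0,0,0],[-0.05,-0.03,0],0.05],
    [[0,0,0],[-0.05,-0.03,0],0.05],
  ],
)

```text
time: 4.72
eef_pos: [0.5569, 0.1871, 0.2444]
tcp_rot: [0.703, 0.711, -0.001, -0.0]
contact_force: [0.6, -1.0, -2.1]
opening: 0.717
finger_force: 41.0
```

Request:
drive_tool(
  moves=[
    [[0,0,0],[-0.05,-0.03,0],0.05],
    [[0,0,0],[-0.01,-0.01,0],0.05],
    [[0,0,0],[0,0,0],0.05],
    [[0,0,0],[0,0,0],0.05],
  ],
)

```text
time: 5.22
eef_pos: [0.5193, 0.1284, 0.2456]
tcp_rot: [0.703, 0.711, 0.001, 0.0]
contact_force: [0.7, 0.3, -1.6]
opening: 0.715
finger_force: 41.0
```

```bash
python3 - <<'E'
from h import *
c=cam('wrist','w2.png');np.save('w2.npy',c,allow_pickle=True)
todo([.5207,.035,.10],0)
E
```

```text
t 5.275 pos [0.5193 0.1285 0.2455] yaw_y deg 0.64 z [ 6.e-04  4.e-04 -1.e+00] F [-0.5  1.7 -1.7] open 0.718 q6 0.04
shift [-0.0936  0.0002  0.1455]
turn z 0.0111
```

View pics/w2.png

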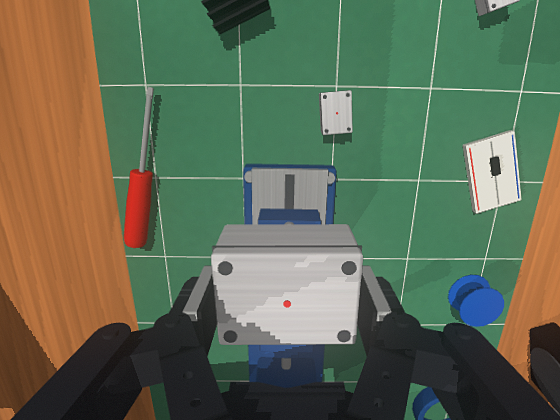

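The wrist view shows the held box (dot at (288,304)) and the far end of the vise, with the bed edges at columns 245 and 336 and the slot at (289,190). The vise is almost square to the tool. Next I work out its axis, the stop and pad positions, and the pose of the box in the hand.

```bash
python3 - <<'E'
from h import *
c=np.load('w2.npy',allow_pickle=True).item();im=c['image'];hsv=cv2.cvtColor(im,cv2.COLOR_RGB2HSV)
blue=((hsv[...,0]>100)&(hsv[...,0]<130)&(hsv[...,1]>110)&(hsv[...,2]>35))
L=[];Rr=[];S=[]
g=cv2.cvtColor(im,cv2.COLOR_RGB2GRAY).astype(float)
for r in range(172,220,3):
    x=np.nonzero(blue[r,230:350])[0]+230; L.append((x.min(),r));Rr.append((x.max()+1,r))
    if 178<r<206:
        w=np.clip(110-g[r,275:303],0,None); S.append(((w*np.arange(275,303)).sum()/max(w.sum(),1),r))
for n,P,z in(('L',L,.03),('R',Rr,.03),('slot',S,.029)):
    W=onz(c,P,z);f=np.polyfit(W[:,1],W[:,0],1);print(n,'x at y=.13',np.polyval(f,.13).round(4),'slope',f[0].round(4),P[0],P[-1])
lz=.2508
cs=[]
for p in((225,268),(349,268),(230,337),(344,336)):
    x,y=p;q=g[y-10:y+11,x-10:x+11];w=np.clip(100-q,0,None);yy,xx=np.mgrid[y-10:y+11,x-10:x+11];cs.append(((w*xx).sum()/w.sum(),(w*yy).sum()/w.sum()))
W=onz(c,cs,lz);print(np.round(cs,1).tolist(),W.round(4),W.mean(0).round(4),[np.degrees(np.arctan2(*(W[i+1]-W[i])[1::-1])).round(2) for i in(0,2)])
t=cam('top')
h2=cv2.cvtColor(t['image'],cv2.COLOR_RGB2HSV)
o=((h2[...,0]>6)&(h2[...,0]<18)&(h2[...,1]>150)&(h2[...,2]>150)); o[:205]=0;o[245:]=0;o[:,:285]=0;o[:,315:]=0
y,x=np.nonzero(o);print('pad px',x.mean(),y.mean(),len(x),onz(t,[x.mean(),y.mean()],.058))
print('stop top face',onz(t,[[259.1,208],[257.3,229.5],[252.5,207],[251.5,229]],.066).round(4),'hub',onz(t,[337.5,227.3],.108))
E
```

```text
Traceback (most recent call last):
ValueError: zero-size array to reduction operation minimum which has no identity
```

```bash
python3 - <<'E'
from h import *
c=np.load('w2.npy',allow_pickle=True).item();im=c['image'];hsv=cv2.cvtColor(im,cv2.COLOR_RGB2HSV)
print(hsv[195,236:256:2].tolist(),hsv[195,326:346:2].tolist())
nong=~((hsv[...,0]>60)&(hsv[...,0]<95)&(hsv[...,1]>80))
L=[];Rr=[];S=[]
g=cv2.cvtColor(im,cv2.COLOR_RGB2GRAY).astype(float)
for r in range(185,218,3):
    x=np.nonzero(nong[r,236:352])[0]+236; L.append((x.min(),r));Rr.append((x.max()+1,r))
    if r<206:
        w=np.clip(110-g[r,275:303],0,None); S.append(((w*np.arange(275,303)).sum()/max(w.sum(),1),r))
for n,P,z in(('L',L,.03),('R',Rr,.03),('slot',S,.029)):
    W=onz(c,P,z);f=np.polyfit(W[:,1],W[:,0],1);print(n,'x at y=.13',np.polyval(f,.13).round(4),'slope',f[0].round(4),P[0],P[-1])
lz=.2508
cs=[]
for p in((225,268),(349,268),(230,337),(344,336)):
    x,y=p;q=g[y-10:y+11,x-10:x+11];w=np.clip(100-q,0,None);yy,xx=np.mgrid[y-10:y+11,x-10:x+11];cs.append(((w*xx).sum()/w.sum(),(w*yy).sum()/w.sum()))
W=onz(c,cs,lz);print(np.round(cs,1).tolist(),W.round(4),W.mean(0).round(4),[np.degrees(np.arctan2(*(W[i+1]-W[i])[1::-1])).round(2) for i in(0,2)])
t=cam('top')
h2=cv2.cvtColor(t['image'],cv2.COLOR_RGB2HSV)
o=((h2[...,0]>6)&(h2[...,0]<18)&(h2[...,1]>150)&(h2[...,2]>150)); o[:205]=0;o[245:]=0;o[:,:285]=0;o[:,315:]=0
y,x=np.nonzero(o);print('pad px',x.mean(),y.mean(),len(x),onz(t,[x.mean(),y.mean()],.058))
print('stop top face',onz(t,[[259.1,208],[257.3,229.5],[252.5,207],[251.5,229]],.066).round(4),'hub',onz(t,[337.5,227.3],.108))
E
```

```text
[[72, 104, 123], [72, 106, 123], [72, 105, 124], [70, 111, 126], [107, 137, 117], [107, 151, 123], [107, 153, 123], [108, 158, 124], [26, 12, 151], [30, 8, 154]] [[21, 22, 164], [108, 163, 122], [108, 148, 121], [108, 152, 124], [109, 146, 96], [69, 98, 91], [72, 107, 122], [71, 100, 120], [73, 107, 117], [72, 104, 118]]
L x at y=.13 0.4727 slope 0.0165 (np.int64(242), 185) (np.int64(243), 215)
R x at y=.13 0.5711 slope -0.0035 (np.int64(336), 185) (np.int64(334), 215)
slot x at y=.13 0.5214 slope -0.0139 (np.float64(289.2042253521127), 185) (np.float64(289.1552346570397), 203)
[[224.9, 268.0], [348.4, 267.6], [229.8, 336.3], [344.0, 340.8]] [[0.4929 0.1447 0.2508]
 [0.5435 0.1455 0.2508]
 [0.4933 0.1103 0.2508]
 [0.5443 0.1083 0.2508]] [0.5185 0.1272 0.2508] [np.float64(0.82), np.float64(-2.23)]
pad px 296.7894736842105 225.8421052631579 19 [[ 0.5137817  -0.03954544  0.058     ]]
stop top face [[0.5513 0.0766 0.066 ]
 [0.4875 0.0732 0.066 ]
 [0.5519 0.0962 0.066 ]
 [0.4868 0.0901 0.066 ]] hub [[ 0.51552539 -0.1527636   0.108     ]]
```

The vise axis is x ≈ 0.520 and near 0° yaw. The stop's inner face is at y ≈ 0.075 and the pad face at y ≈ -0.037, so the gap is about 112 mm. Both lie inside the given ranges, taking the vise origin at y ≈ 0.017. I'll place the box at y ≈ 0.035.

Request:
drive_tool(
  moves=[
    [[0,0,0.011],[-0.046,0.001,0],0.05],
    [[0,0,0],[-0.0465,0.0005,0],0.05],
    [[0,0,0],[0,0,0.05],0.05],
    [[0,0,0],[0,0,0.05],0.05],
    [[0,0,0],[0,0,0.05],0.05],
  ],
)

```text
time: 5.95
eef_pos: [0.5215, 0.0355, 0.0941]
tcp_rot: [0.707, 0.707, 0.0, 0.0]
contact_force: [-0.0, 0.6, -1.9]
opening: 0.719
finger_force: 41.0
```

Request:
drive_tool(
  moves=[
    [[0,0,0],[0,0,0.025],0.05],
    [[0,0,0],[0,0,0.004],0.05],
    [[0,0,0],[0,0,0],0.05],
    [[0,0,0],[0,0,0],0.05],
  ],
)

```text
time: 6.45
eef_pos: [0.5222, 0.0351, 0.0682]
tcp_rot: [0.707, 0.707, 0.001, 0.001]
contact_force: [-0.2, 0.2, -2.3]
opening: 0.715
finger_force: 40.9
```

```bash
python3 - <<'E'
from h import *
todo([.5208,.036,.0585],0)
E
```

```text
t 6.45 pos [0.5222 0.0351 0.0682] yaw_y deg -0.03 z [ 3.6e-03 -5.0e-04 -1.0e+00] F [-0.2  0.2 -2.3] open 0.715 q6 -0.13
shift [ 0.0009 -0.0015  0.0097]
turn z -0.0006
```

Request:
drive_tool(
  moves=[
    [[0,0,0],[0,-0.001,0.006],0.05],
    [[0,0,0],[0,0,0.002],0.05],
    [[0,0,0],[0,0,0.001],0.05],
    [[0,0,0],[0,0,0.001],0.05],
    [[0,0,0],[0,0,0],0.05],
  ],
)

```text
time: 7.08
eef_pos: [0.5197, 0.0351, 0.0587]
tcp_rot: [0.707, 0.707, -0.001, -0.001]
contact_force: [-7.8, 0.5, 12.2]
opening: 0.713
finger_force: 42.7
```

Request:
drive_tool(
  moves=[
    [[0,0,0],[0,0,-0.001],0.05],
    [[0,0,0],[0,0,0],0.085],
    [[0,0,0],[0,0,0],0.085],
    [[0,0,0],[0,0,0],0.085],
    [[0,0,0],[0,0,0],0.085],
  ],
)

```text
time: 7.7
eef_pos: [0.5196, 0.035, 0.0572]
tcp_rot: [0.707, 0.707, -0.0, -0.0]
contact_force: [-0.2, 0.3, 0.7]
opening: 0.989
finger_force: 0.0
```

Request:
drive_tool(
  moves=[
    [[0,0,0],[0,0,-0.03],0.085],
    [[0,0,0],[0,0,-0.06],0.085],
    [[0,0,0],[0,0,-0.06],0.085],
    [[0,0,0],[0,0,-0.06],0.085],
    [[0,0,0],[-0.06,0,0],0.085],
  ],
)

```text
time: 8.32
eef_pos: [0.5227, -0.0236, 0.2747]
tcp_rot: [0.705, 0.709, 0.004, 0.006]
contact_force: [1.7, -0.5, 0.3]
opening: 0.993
finger_force: 0.0
```

Request:
drive_tool(
  moves=[
    [[0,0,0],[-0.06,0,0],0.085],
    [[0,0,0],[0,0,0],0.085],
    [[0,0,0],[0,0,0],0.085],
  ],
)

```text
time: 8.7
eef_pos: [0.5193, -0.0848, 0.2669]
tcp_rot: [0.708, 0.706, 0.0, -0.001]
contact_force: [0.1, 0.4, 0.1]
opening: 0.996
finger_force: 0.0
```

```bash
python3 - <<'E'
from h import *
c=cam('wrist','w3.png');np.save('w3.npy',c,allow_pickle=True)
todo([.5207,.035,.10],0)
E
```

```text
t 8.75 pos [ 0.5193 -0.0842  0.267 ] yaw_y deg -0.03 z [-6.e-04  7.e-04 -1.e+00] F [ 0.1 -0.1  0.7] open 0.992 q6 -0.35
shift [0.1191 0.0014 0.167 ]
turn z -0.0005
```

View pics/w3.png

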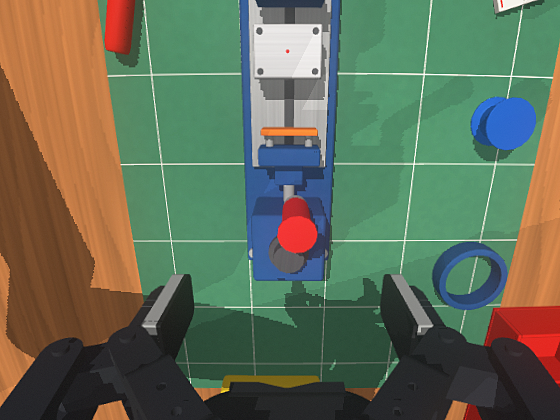

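The box sits square on the bed with its dot at (288,51) and its screws aligned. The pad is at (289,132), the grip's top disc at (297,234) and the hub at about (287,254).

```bash
python3 - <<'E'
from h import *
c=np.load('w3.npy',allow_pickle=True).item();im=c['image'];hsv=cv2.cvtColor(im,cv2.COLOR_RGB2HSV);g=cv2.cvtColor(im,cv2.COLOR_RGB2GRAY).astype(float)
red=(((hsv[...,0]<8)|(hsv[...,0]>172))&(hsv[...,1]>150)&(hsv[...,2]>205)).astype(np.uint8);red[:190]=0;red[275:]=0;red[:,:250]=0;red[:,340:]=0
k=max(cv2.findContours(red,0,2)[0],key=cv2.contourArea);(x,y),r=cv2.minEnclosingCircle(k);print('disc',x,y,r,cv2.boundingRect(k))
G=onz(c,[[x,y],[x-r,y],[x+r,y]],.164);print('grip',G.round(4))
cs=[]
for p in((259,31),(315,30),(259,71),(316,71)):
    x,y=p;q=g[y-5:y+6,x-5:x+6];w=np.clip(110-q,0,None);yy,xx=np.mgrid[y-5:y+6,x-5:x+6];cs.append(((w*xx).sum()/w.sum(),(w*yy).sum()/w.sum()))
W=onz(c,cs,.064);print('box',W.mean(0).round(4),[np.degrees(np.arctan2(*(W[j]-W[i])[1::-1])).round(2) for i,j in((0,1),(2,3),(2,0),(3,1))],np.linalg.norm(W[0]-W[1]).round(4))
# slot lines / base edges
nong=~((hsv[...,0]>60)&(hsv[...,0]<95)&(hsv[...,1]>80))
L=[];
for r in range(60,240,4):
    x=np.nonzero(nong[r,225:300])[0]+225; L.append((x.min(),r))
W=onz(c,L,.015);f=np.polyfit(W[:,1],W[:,0],1);print('left edge slope',f,np.std(W[:,0]-np.polyval(f,W[:,1])))
print('hub',onz(c,[287,254],.108),'pad ends',onz(c,[[261,132],[318,131]],.058))
# slot
S=[]
for r in list(range(84,124,4)):
    w=np.clip(100-g[r,275:305],0,None);S.append(((w*np.arange(275,305)).sum()/w.sum(),r))
W=onz(c,S,.029);print('slot',W[[0,-1]].round(4))
t=cam('top');print(proj(t,[G[0]]))
E
```

```text
disc 296.5779113769531 234.1077880859375 19.669260025024414 (277, 216, 40, 37)
grip [[ 0.5258 -0.1001  0.164 ]
 [ 0.5112 -0.1001  0.164 ]
 [ 0.5404 -0.1001  0.164 ]]
box [0.5193 0.0357 0.064 ] [np.float64(0.02), np.float64(-0.48), np.float64(90.36), np.float64(92.91)] 0.0496
left edge slope [0.00287891 0.46999975] 0.003612059177798523
hub [[ 0.51871741 -0.14489331  0.108     ]] pad ends [[ 0.49330177 -0.03711049  0.058     ]
 [ 0.54931179 -0.036193    0.058     ]]
slot [[ 0.5208  0.0083  0.029 ]
 [ 0.5209 -0.0278  0.029 ]]
[[321.10366399 217.84678683]]
```

Grip centre is (0.5255, -0.1003). With the axis at x = 0.521 this puts the crank axis at about (0.521, -0.150) and the crank angle at about 1.66. That agrees with the pad position. The bite is expected near 11.6 rad. I take the grip now.

Request:
drive_tool(
  moves=[
    [[0,0,0],[-0.016,0.006,0.03],0.085],
    [[0,0,0],[0,0,0],0.085],
    [[0,0,0],[0,0,0.04],0.085],
    [[0,0,0],[0,0,0.04],0.085],
    [[0,0,0],[0,0,0.017],0.085],
  ],
)

```text
time: 9.43
eef_pos: [0.5245, -0.0994, 0.1387]
tcp_rot: [0.707, 0.707, -0.001, -0.002]
contact_force: [0.0, -0.1, -0.0]
opening: 0.996
finger_force: 0.0
```

Request:
drive_tool(
  moves=[
    [[0,0,0],[0,0,0],0.085],
    [[0,0,0],[0,0,0],0.01],
    [[0,0,0],[0,0,0],0.01],
    [[0,0,0],[0,0,0],0.01],
    [[0,0,0],[0,0,0],0.01],
  ],
  grip_force=80,
)

```text
time: 10.05
eef_pos: [0.5266, -0.1012, 0.1418]
tcp_rot: [0.708, 0.707, 0.001, 0.001]
contact_force: [0.5, 1.9, 4.2]
opening: 0.311
finger_force: 78.1
```

Request:
drive_tool(
  moves=[
    [[0,0,0],[0,0,0],0.01],
    [[0,0,0],[0,0,0],0.01],
  ],
)

```text
time: 10.3
eef_pos: [0.5266, -0.1013, 0.1418]
tcp_rot: [0.708, 0.707, 0.001, 0.001]
contact_force: [0.5, 1.6, 6.5]
opening: 0.309
finger_force: 78.0
```

```bash
python3 - <<'E'
from h import *
c=cam('wrist','w4.png');np.save('w4.npy',c,allow_pickle=True)
todo([.5255,-.1003,.14],0)
C=np.array([.521,-.1502]);th0=1.657
for k in range(0,24):
    a,b=[np.array([-np.cos(th0+i*np.pi/12),np.sin(th0+i*np.pi/12)])*.05 for i in(k,k+1)];d=b-a
    print(k,(d[1]*1000).round(1),(d[0]*1000).round(1),end=' | ')
E
```

```text
t 10.35 pos [ 0.5266 -0.1012  0.1418] yaw_y deg -0.06 z [ 2.9e-03 -8.0e-04 -1.0e+00] F [0.6 1.2 5.8] open 0.309 q6 -0.38
shift [ 0.0009 -0.0011  0.0018]
turn z -0.0011
0 -2.8 12.7 | 1 -6.0 11.6 | 2 -8.8 9.6 | 3 -11.0 7.0 | 4 -12.4 3.9 | 5 -13.0 0.6 | 6 -12.7 -2.8 | 7 -11.6 -6.0 | 8 -9.6 -8.8 | 9 -7.0 -11.0 | 10 -3.9 -12.4 | 11 -0.6 -13.0 | 12 2.8 -12.7 | 13 6.0 -11.6 | 14 8.8 -9.6 | 15 11.0 -7.0 | 16 12.4 -3.9 | 17 13.0 -0.6 | 18 12.7 2.8 | 19 11.6 6.0 | 20 9.6 8.8 | 21 7.0 11.0 | 22 3.9 12.4 | 23 0.6 13.0 |
```

View pics/w4.png

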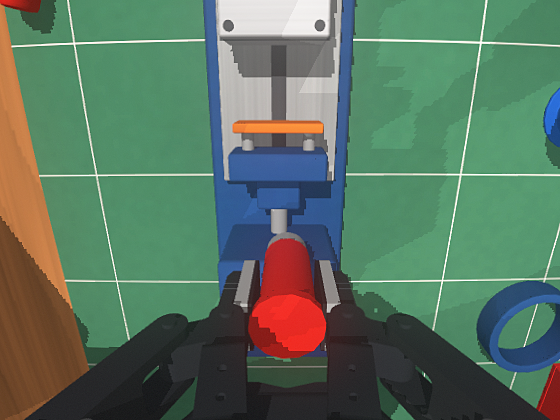

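The grip is held (opening ≈ 26 mm). The pad at (278,127), its guide rods and the jaw block at (278,165) are in view, so compression can be watched. Now I wind.

Request:
drive_tool(
  moves=[
    [[0,0,0],[-0.0028,0.0127,0],0.01],
    [[0,0,0],[-0.006,0.0116,0],0.01],
    [[0,0,0],[-0.0088,0.0096,0],0.01],
    [[0,0,0],[-0.011,0.007,0],0.01],
    [[0,0,0],[-0.0124,0.0039,0],0.01],
  ],
)

```text
time: 10.98
eef_pos: [0.5699, -0.1402, 0.1416]
tcp_rot: [0.707, 0.707, 0.001, -0.003]
contact_force: [-5.7, 7.6, 10.6]
opening: 0.306
finger_force: 78.0
```

Request:
drive_tool(
  moves=[
    [[0,0,0],[-0.013,0.0006,0],0.01],
    [[0,0,0],[-0.0127,-0.0028,0],0.01],
    [[0,0,0],[-0.0116,-0.006,0],0.01],
    [[0,0,0],[-0.0096,-0.0088,0],0.01],
    [[0,0,0],[-0.007,-0.011,0],0.01],
  ],
)

```text
time: 11.6
eef_pos: [0.5445, -0.1952, 0.1418]
tcp_rot: [0.708, 0.706, 0.003, 0.002]
contact_force: [6.7, 5.1, 3.5]
opening: 0.31
finger_force: 78.6
```

```bash
python3 - <<'E'
from h import *
todo([.521-.05*np.cos(1.657+10*np.pi/12),-.1502+.05*np.sin(1.657+10*np.pi/12),.14],0)
E
```

```text
t 11.6 pos [ 0.5445 -0.1952  0.1418] yaw_y deg -0.1 z [ 0.0072  0.0012 -1.    ] F [6.7 5.1 3.5] open 0.31 q6 -0.52
shift [-0.0003 -0.0024  0.0018]
turn z -0.0018
```

Request:
drive_tool(
  moves=[
    [[0,0,0],[-0.0039,-0.0124,0],0.01],
    [[0,0,0],[-0.0006,-0.013,0],0.01],
    [[0,0,0],[0.0028,-0.0127,0],0.01],
    [[0,0,0],[0.006,-0.0116,0],0.01],
    [[0,0,0],[0.0088,-0.0096,0],0.01],
  ],
)

```text
time: 12.22
eef_pos: [0.4847, -0.1856, 0.1419]
tcp_rot: [0.707, 0.707, -0.0, 0.005]
contact_force: [5.6, -7.2, 1.2]
opening: 0.308
finger_force: 78.9
```

Request:
drive_tool(
  moves=[
    [[0,0,0],[0.011,-0.007,0],0.01],
    [[0,0,0],[0.0124,-0.0039,0],0.01],
    [[0,0,0],[0.013,-0.0006,0],0.01],
    [[0,0,0],[0.0127,0.0028,0],0.01],
    [[0,0,0],[0.0116,0.006,0],0.01],
  ],
)

```text
time: 12.85
eef_pos: [0.4788, -0.1236, 0.1417]
tcp_rot: [0.707, 0.707, -0.003, -0.0]
contact_force: [-6.9, -5.7, 8.9]
opening: 0.307
finger_force: 78.2
```

Request:
drive_tool(
  moves=[
    [[0,0,0],[0.0096,0.0088,0],0.01],
    [[0,0,0],[0.007,0.011,0],0.01],
    [[0,0,0],[0.0039,0.0124,0],0.01],
    [[0,0,0],[0.0006,0.013,0],0.01],
  ],
)

```text
time: 13.35
eef_pos: [0.5242, -0.1008, 0.1416]
tcp_rot: [0.707, 0.707, -0.002, -0.002]
contact_force: [-9.4, -1.0, 11.9]
opening: 0.308
finger_force: 78.2
```

```bash
python3 - <<'E'
from h import *
todo([.5263,-.1012,.1418],0)
c=cam('wrist','w5.png');np.save('w5.npy',c,allow_pickle=True)
P=np.array([(.5266,-.1012),(.5699,-.1402),(.5445,-.1952)]);A=np.c_[2*P,np.ones(3)];s=np.linalg.solve(A,(P**2).sum(1));print(s[:2],np.sqrt(s[2]+s[:2]@s[:2]))
E
```

```text
t 13.35 pos [ 0.5242 -0.1008  0.1416] yaw_y deg 0.0 z [-5.8e-03  2.0e-04 -1.0e+00] F [-9.4 -1.  11.9] open 0.308 q6 -0.38
shift [-0.0004  0.0021 -0.0002]
turn z 0.0
[ 0.52098238 -0.15097405] 0.050090051766348634
```

View pics/w5.png

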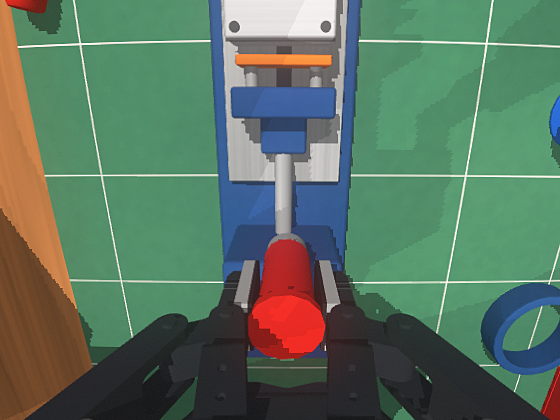

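The pad at (284,60) is close to the box, with about 8 mm left. A circle fit gives the crank axis as (0.521, -0.151) with r = 50.1 mm, which confirms the geometry. Next I calibrate the pad reading and measure the stop's inner face.

```bash
cat >> h.py <<'E'
C=np.array([.521,-.151])
def pady(c):
    im=c['image'];h=cv2.cvtColor(im,cv2.COLOR_RGB2HSV)
    o=((h[...,0]>5)&(h[...,0]<20)&(h[...,1]>150)&(h[...,2]>170));o[220:]=0;o[:,:200]=0;o[:,:][:,380:]=0
    n,l,s,ce=cv2.connectedComponentsWithStats(o.astype(np.uint8));i=1+np.argmax(s[1:,4])
    return ce[i],onz(c,ce[i],.058)[0]
E
python3 - <<'E'
from h import *
for f,p in(('w3',(.5266,-.1012)),('w4',(.5266,-.1012)),('w5',(.5242,-.1008))):
    c=np.load(f+'.npy',allow_pickle=True).item();px,w=pady(c);d=np.array(p)-C;th=np.arctan2(d[1],-d[0])+(2*np.pi if f=='w5' else 0)
    face=C[1]+.17-.065+.04*th/2/np.pi
    print(f,px.round(1),w.round(4),'theta',th.round(3),'pred face',face.round(4),'off',(face-w[1]).round(4))
c=np.load('w3.npy',allow_pickle=True).item();h=cv2.cvtColor(c['image'],cv2.COLOR_RGB2HSV)
for x in (265,280,300,310): print(x,[tuple(v) for v in h[0:14,x].tolist()])
for r in(4,6,8,10): print(r,onz(c,[[265,r],[310,r]],.066).round(4).tolist(),onz(c,[[288,r]],.03).round(4).tolist())
E
```

```text
w3 [289.1 131.5] [ 0.5209 -0.0367  0.058 ] theta 1.683 pred face -0.0353 off 0.0014
w4 [277.7 126.6] [ 0.5206 -0.0366  0.058 ] theta 1.683 pred face -0.0353 off 0.0013
w5 [283.1  59.1] [0.5208 0.0024 0.058 ] theta 7.918 pred face 0.0044 off 0.002
265 [(108, 99, 77), (107, 101, 73), (107, 108, 73), (109, 97, 76), (106, 96, 74), (108, 101, 73), (107, 113, 72), (105, 34, 90), (90, 2, 110), (45, 5, 111), (60, 5, 111), (60, 2, 110), (45, 5, 110), (60, 5, 112)]
280 [(108, 103, 72), (108, 96, 74), (107, 105, 73), (110, 90, 74), (108, 90, 74), (109, 93, 74), (109, 106, 72), (108, 36, 93), (30, 2, 110), (15, 5, 113), (0, 2, 113), (0, 2, 113), (150, 2, 111), (30, 2, 111)]
300 [(108, 103, 74), (109, 100, 74), (109, 92, 75), (109, 95, 75), (109, 91, 76), (109, 93, 74), (109, 103, 72), (105, 39, 92), (30, 2, 107), (45, 5, 110), (150, 2, 107), (15, 5, 108), (60, 2, 108), (60, 2, 108)]
310 [(109, 101, 73), (108, 101, 71), (109, 86, 74), (109, 93, 74), (107, 101, 71), (108, 99, 72), (109, 101, 73), (104, 36, 91), (60, 2, 110), (30, 5, 111), (60, 2, 110), (90, 2, 110), (75, 5, 109), (60, 2, 109)]
4 [[0.4999, 0.0738, 0.066], [0.5389, 0.0738, 0.066]] [[0.52, 0.0819, 0.03]]
6 [[0.4998, 0.0723, 0.066], [0.5389, 0.0722, 0.066]] [[0.52, 0.0802, 0.03]]
8 [[0.4998, 0.0707, 0.066], [0.5389, 0.0707, 0.066]] [[0.52, 0.0784, 0.03]]
10 [[0.4998, 0.0691, 0.066], [0.539, 0.0691, 0.066]] [[0.52, 0.0766, 0.03]]
```

The pad reading tracks the crank prediction within 0.6 mm. The foot of the stop's inner face is at y ≈ 0.079, so the bite is expected near 12.3 rad. I wind to about 11.6 and look.

Request:
drive_tool(
  moves=[
    [[0,0,0],[-0.0028,0.0127,0],0.01],
    [[0,0,0],[-0.006,0.0116,0],0.01],
    [[0,0,0],[-0.0088,0.0096,0],0.01],
    [[0,0,0],[-0.011,0.007,0],0.01],
    [[0,0,0],[-0.0124,0.0039,0],0.01],
  ],
)

```text
time: 14.02
eef_pos: [0.5698, -0.1402, 0.1416]
tcp_rot: [0.707, 0.707, 0.001, -0.003]
contact_force: [-5.1, 7.8, 10.5]
opening: 0.307
finger_force: 78.3
```

Request:
drive_tool(
  moves=[
    [[0,0,0],[-0.013,0.0006,0],0.01],
    [[0,0,0],[-0.0127,-0.0028,0],0.01],
    [[0,0,0],[-0.0116,-0.006,0],0.01],
    [[0,0,0],[-0.0096,-0.0088,0],0.01],
    [[0,0,0],[-0.007,-0.011,0],0.01],
  ],
)

```text
time: 14.65
eef_pos: [0.5446, -0.1951, 0.1418]
tcp_rot: [0.708, 0.706, 0.003, 0.002]
contact_force: [7.1, 5.6, 4.1]
opening: 0.308
finger_force: 79.0
```

Request:
drive_tool(
  moves=[
    [[0,0,0],[-0.0039,-0.0124,0],0.01],
    [[0,0,0],[-0.0006,-0.013,0],0.01],
    [[0,0,0],[0.0028,-0.0127,0],0.01],
    [[0,0,0],[0.006,-0.0116,0],0.01],
  ],
)

```text
time: 15.15
eef_pos: [0.4948, -0.1938, 0.1419]
tcp_rot: [0.708, 0.707, 0.001, 0.005]
contact_force: [7.3, -4.9, 0.1]
opening: 0.303
finger_force: 79.3
```

```bash
cat > chk.py <<'E'
from h import *
import sys
s=ctrl.get_state();d=s['eef_pos'][:2]-C;th=np.arctan2(d[1],-d[0])
n=float(sys.argv[1]);th+=2*np.pi*round((n-th)/2/np.pi)
tg=np.array([np.sin(th),np.cos(th)])  # -> unit tangent, d/dth(-cos,sin)
c=cam('wrist');px,w=pady(c);face=.019-.065+.04*th/2/np.pi
print('t',s['time'],'pos',s['eef_pos'].round(4),'r',np.hypot(*d).round(4),'th',th.round(3),'Ft',(s['contact_force'][:2]@tg).round(2),'pad',px.round(1),'y',w[1].round(4),'compr mm',((face-.0017-w[1])*1000).round(2))
t=cam('top');h=cv2.cvtColor(t['image'],cv2.COLOR_RGB2HSV)
cv2.imwrite('pics/t%d.png'%(s['time']*100),cv2.resize(t['image'][190:260,225:365],(780,390),interpolation=2)[:,:,::-1]);cv2.imwrite('pics/w%d.png'%(s['time']*100),c['image'][:,:,::-1])
E
python3 chk.py 11.6
```

```text
Traceback (most recent call last):
  File "chk.py", line 6, in <module>
    c=cam('wrist');px,w=pady(c);face=.019-.065+.04*th/2/np.pi
                        ~~~~^^^
  File "h.py", line 28, in pady
    n,l,s,ce=cv2.connectedComponentsWithStats(o.astype(np.uint8));i=1+np.argmax(s[1:,4])
                                                                      ~~~~~~~~~^^^^^^^^^
ValueError: attempt to get argmax of an empty sequence
```

The pad is out of the wrist view here, so I switch to the top camera for the box and pad.

```bash
cat > chk.py <<'E'
from h import *
import sys
s=ctrl.get_state();d=s['eef_pos'][:2]-C;th=np.arctan2(d[1],-d[0])
n=float(sys.argv[1]);th+=2*np.pi*round((n-th)/2/np.pi)
tg=np.array([np.sin(th),np.cos(th)]);face=.019-.065+.04*th/2/np.pi
print('t',s['time'],'pos',s['eef_pos'].round(4),'r',np.hypot(*d).round(4),'th',th.round(3),'Ft',(s['contact_force'][:2]@tg).round(2),'face pred',face.round(4))
T=[cam('top') for _ in range(3)];t=T[0];im=np.mean([x['image'] for x in T],0)
R,G,B=im[...,0],im[...,1],im[...,2]
a=slice(200,245);b=slice(235,320);yy,xx=np.mgrid[a,b]
w=np.clip((R-B)-25,0,None)[a,b]; w[(G[a,b]>R[a,b])]=0
red=np.clip(R-1.8*G,0,None)[a,b]*(R[a,b]>200)
p=[(w*xx).sum()/w.sum(),(w*yy).sum()/w.sum()];print('pad',np.round(p,2),onz(t,p,.058)[0].round(4),'n',(w>30).sum())
m=(((np.max(im,2)-np.min(im,2))<35)&(G>175)).astype(np.uint8);k=np.zeros_like(m);k[a,b]=m[a,b]
n,l,st,ce=cv2.connectedComponentsWithStats(k);i=1+np.argmax(st[1:,4]);print('lid',ce[i].round(2),st[i],onz(t,ce[i],.064)[0].round(4))
out=cv2.resize(im[190:250,225:325].astype(np.uint8),(700,420),interpolation=2)
cv2.imwrite('pics/t%d.png'%(s['time']*100),out[:,:,::-1])
E
python3 chk.py 11.6; ls pics
```

```text
t 15.2 pos [ 0.4936 -0.193   0.1419] r 0.0501 th 11.573 Ft -5.36 face pred 0.0277
pad [276.02 220.88] [0.5208 0.0227 0.058 ] n 54
lid [266.71 219.78] [259 210  17  21 288] [0.5197 0.0499 0.064 ]
box.png
side0.png
t1520.png
top0.png
vise.png
w1.png
w2.png
w3.png
w4.png
w5.png
```

The box has been carried along: lid centre y = 0.050 against a predicted 0.0507, so it hasn't bitten yet. About 0.8 rad more to the stop.

Request:
drive_tool(
  moves=[
    [[0,0,0],[0.0088,-0.0096,0],0.01],
    [[0,0,0],[0.011,-0.007,0],0.01],
    [[0,0,0],[0.0124,-0.0039,0],0.01],
    [[0,0,0],[0,0,0],0.01],
  ],
)

```text
time: 15.85
eef_pos: [0.4718, -0.1609, 0.1418]
tcp_rot: [0.707, 0.707, -0.002, 0.001]
contact_force: [-3.2, -5.7, 7.9]
opening: 0.309
finger_force: 78.8
```

```bash
python3 chk.py 12.4
```

```text
t 15.85 pos [ 0.4718 -0.1609  0.1418] r 0.0502 th 12.367 Ft -4.99 face pred 0.0327
pad [274.78 220.56] [0.5213 0.0264 0.058 ] n 52
lid [265.32 219.73] [257 210  17  21 286] [0.5193 0.054  0.064 ]
```

Request:
drive_tool(
  moves=[
    [[0,0,0],[0.013,-0.0006,0],0.01],
    [[0,0,0],[0,0,0],0.01],
    [[0,0,0],[0,0,0],0.01],
  ],
)

```text
time: 16.38
eef_pos: [0.4709, -0.1482, 0.1417]
tcp_rot: [0.707, 0.707, -0.002, 0.001]
contact_force: [-4.9, -6.5, 8.8]
opening: 0.307
finger_force: 78.7
```

```bash
python3 chk.py 12.6
```

```text
t 16.375 pos [ 0.4709 -0.1482  0.1417] r 0.0502 th 12.623 Ft -6.74 face pred 0.0344
pad [275.31 220.83] [0.5207 0.0248 0.058 ] n 52
lid [265.31 219.7 ] [257 210  17  21 284] [0.5194 0.054  0.064 ]
```

Request:
drive_tool(
  moves=[
    [[0,0,0],[0.0127,0.0028,0],0.01],
    [[0,0,0],[0,0,0],0.01],
    [[0,0,0],[0,0,0],0.01],
  ],
)

```text
time: 16.9
eef_pos: [0.4732, -0.1353, 0.1417]
tcp_rot: [0.707, 0.707, -0.003, -0.0]
contact_force: [-7.5, -6.0, 9.9]
opening: 0.307
finger_force: 78.7
```

```bash
python3 chk.py 12.9
```

```text
t 16.9 pos [ 0.4732 -0.1353  0.1417] r 0.0503 th 12.883 Ft -8.06 face pred 0.036
pad [276.34 221.28] [0.5198 0.0216 0.058 ] n 52
lid [265.29 219.69] [257 210  17  21 283] [0.5194 0.0541 0.064 ]
```

The box stopped at y = 0.054 while the crank turned on, and the grip force rises, so it bit at about 12.25 rad. I add 0.17 rad, about an eighth of a turn past the bite in all.

Request:
drive_tool(
  moves=[
    [[0,0,0],[0.0078,0.0033,0],0.01],
    [[0,0,0],[0,0,0],0.01],
    [[0,0,0],[0,0,0],0.01],
    [[0,0,0],[0,0,0],0.01],
  ],
)

```text
time: 17.55
eef_pos: [0.4763, -0.1278, 0.1417]
tcp_rot: [0.707, 0.707, -0.003, -0.0]
contact_force: [-6.8, -6.4, 11.0]
opening: 0.31
finger_force: 78.7
```

```bash
python3 chk.py 13.1
```

```text
t 17.55 pos [ 0.4763 -0.1278  0.1417] r 0.0503 th 13.046 Ft -8.81 face pred 0.0371
pad [276.47 221.39] [0.5195 0.0212 0.058 ] n 52
lid [265.31 219.7 ] [257 210  17  21 284] [0.5194 0.054  0.064 ]
```

Static grip force has risen by about 3.8 N, which is about 29 N of clamp force. I let go and rise.

Request:
drive_tool(
  moves=[
    [[0,0,0],[0,0,0],0.085],
    [[0,0,0],[0,0,0],0.085],
    [[0,0,0],[0,0,0],0.085],
    [[0,0,0],[0,0,0],0.085],
    [[0,0,0],[0,0,0],0.085],
  ],
)

```text
time: 18.32
eef_pos: [0.4775, -0.1256, 0.1402]
tcp_rot: [0.707, 0.707, -0.0, -0.0]
contact_force: [-0.1, -0.7, 0.2]
opening: 0.994
finger_force: 0.0
```

Request:
drive_tool(
  moves=[
    [[0,0,0],[0,0,-0.02],0.085],
    [[0,0,0],[0,0,-0.04],0.085],
    [[0,0,0],[0,0,-0.05],0.085],
    [[0,0,0],[0.03,0.03,0],0.085],
    [[0,0,0],[0.03,0.02,0],0.085],
  ],
)

```text
time: 18.95
eef_pos: [0.5288, -0.0655, 0.2517]
tcp_rot: [0.708, 0.706, 0.001, 0.001]
contact_force: [-0.6, -1.0, 0.3]
opening: 0.992
finger_force: 0.0
```

Request:
drive_tool(
  moves=[
    [[0,0,0],[0,0,0],0.085],
    [[0,0,0],[0,0,0],0.085],
  ],
)

```text
time: 19.2
eef_pos: [0.5273, -0.066, 0.25]
tcp_rot: [0.707, 0.707, -0.0, -0.0]
contact_force: [-0.1, 0.4, 0.4]
opening: 0.999
finger_force: 0.0
```

```bash
python3 - <<'E'
from h import *
c=cam('wrist','w6.png');px,w=pady(c);print('pad',px,w.round(4))
todo([0.5,-.07,.25],0)
h=cv2.cvtColor(c['image'],cv2.COLOR_RGB2HSV);red=(((h[...,0]<8)|(h[...,0]>172))&(h[...,1]>150)&(h[...,2]>205)).astype(np.uint8)
n,l,s,ce=cv2.connectedComponentsWithStats(red)
for i in range(1,n):
    if s[i,4]>200: print('red',ce[i].round(1),s[i],onz(c,ce[i],.164).round(4))
E
```

```text
pad [280.5987055   79.99352751] [0.5209 0.0292 0.058 ]
t 19.25 pos [ 0.5271 -0.0663  0.25  ] yaw_y deg -0.08 z [-8.e-04 -1.e-04 -1.e+00] F [-1.   0.  -0.2] open 0.997 q6 -0.31
shift [-0.0038 -0.0271  0.    ]
turn z -0.0013
red [99.6 31.6] [ 91   0  19  69 924] [[0.4173 0.0539 0.164 ]]
red [217.5 298.9] [199 283  40  34 991] [[ 0.475  -0.1265  0.164 ]]
red [549.5 362.1] [537 355  23  20 251] [[ 0.7482 -0.1926  0.164 ]]
```

View pics/w6.png

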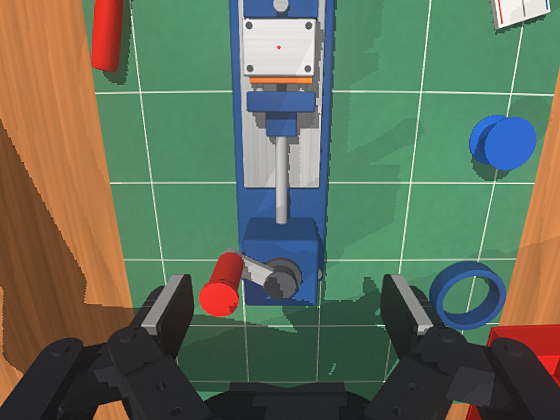

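The box is square against the stop with its dot at (279,47). The pad at (280,80) is pressed on it, and the crank hasn't sprung back. I make one last numeric check of the compression, then hand in.

```bash
python3 - <<'E'
from h import *
c=cam('wrist');g=cv2.cvtColor(c['image'],cv2.COLOR_RGB2GRAY).astype(float);cs=[]
for x,y in((249,25),(308,25),(250,69),(308,69)):
    q=g[y-5:y+6,x-5:x+6];w=np.clip(110-q,0,None);yy,xx=np.mgrid[y-5:y+6,x-5:x+6];cs.append(((w*xx).sum()/w.sum(),(w*yy).sum()/w.sum()))
W=onz(c,cs,.064);print(W.round(4),W.mean(0).round(4));f=W.mean(0)[1]-.023;print('face',f.round(4),'compr mm',(.0371-f)*1000,'N',(.0371-f)*6000)
print(ctrl.sign_off())
E
```

```text
[[0.494  0.0731 0.064 ]
 [0.5442 0.0728 0.064 ]
 [0.494  0.0391 0.064 ]
 [0.5443 0.039  0.064 ]] [0.5191 0.056  0.064 ]
face 0.033 compr mm 4.096689057688785 N 24.58013434613271
the job is handed in; nothing more can be done
None
```

The box is clamped square against the back stop at an estimated 25–29 N, the crank has been let go and held its angle, and the job is handed in after about 19 s on the robot's clock; I did not see the judge's verdict.

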